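Restock the spring-fed spice jar dispenser

TASK

Refill the steel jar dispenser: take the two spice jars that stand loose on the bench, one at a time, stand each upright on the dispenser's loading tongue and let go of it, then push it in with the fingers through the orange spring gate so that it drives the jars already in the channel deeper and the gate shuts behind it. With the second one the channel is full and the row stops against its closed end: press gently, do not ram the row, let no jar fall over, and leave everything else on the bench where it is.

Things in the scene. Friction and masses are not known exactly. Their poses are not given: they have to be found in the camera images.
- dispenser: Jar dispenser, a straight steel unit 78 mm wide, fixed to the bench. Origin on the bench under its gate; x along the channel, inwards; y left; z up. On its bed (tongue in front, x < 0) a cassette with orange gate, channel, clear upper sides and roof is clamped in slots: gate and channel stand up to 5 mm farther in or out than the points given. Bed, walls, leaves slippery (friction 0.2).
- gate (a point): Nominal middle of the gate (+-5 mm in x), on the floor, 6 mm above the bench; axes as the dispenser. Two orange leaves, 14 to 88 mm above this floor, lean inwards and leave a gap of 26 mm at x = 0. Steel posts 93 mm high hold them (y 27 to 36 mm each side, x -10 to 4 mm). A jar at rest behind them has its axis at x about 16 mm, its round back between the leaves; to push it home, fingertips come to x = 1 to 4.
- tongue (a point): On top of the loading tongue, on its centre line, 55 mm in front of the gate: a good place to stand a jar; axes as the dispenser. The tongue is flat steel, level with the channel floor, with a round end 137 mm before the gate and two lips 12 mm high, 21.5 mm off the centre line near the gate, flaring to 34 mm at x = -73. A jar pushed below 60 mm of its height slides upright; near the cap it tips.
- channel_end (a point): Nominal middle of the closed end, on the channel floor, 152 mm behind the gate; axes as the dispenser. Channel: from x = 16 mm on, 43 mm wide, walls 100 mm high, roof 103 mm high from x = 45 mm on. A black plate pushes the row out against the gate with 4 to 5.5 N. It holds three jars, 40 mm apart: then the row stops hard, the last axis some 23 mm behind the gate. The row bears 40 N.
- gate_left (a joint): Left leaf of the gate, hinged upright 24.5 mm left of the centre line at x = -6 mm: 0 = shut, grows to 1.1 rad as a jar pushes it open inwards; it springs shut by itself, never outwards. Both leaves together add some 3 to 10 N while a jar passes. The leaves shut only once the axis of the jar is about 20 mm behind the gate; short of that the row may throw it out.
- gate_right (a joint): Right leaf of the gate, hinged upright 24.5 mm right of the centre line at x = -6 mm: 0 = shut, grows to 1.1 rad as a jar pushes it open inwards; it springs shut by itself
- jar_a_center (a point): To be loaded: a spice jar, clear plastic with dark contents, a dark printed band and a round white cap with a dark top, 41 mm across, 96 mm tall, about 0.11 kg; this point is on its axis half-way up (48 mm above its foot), z up
- jar_b_center (a point): To be loaded: a second, identical spice jar, clear plastic with dark contents, a dark printed band and a round white cap with a dark top, 41 mm across, 96 mm tall, about 0.11 kg; this point is on its axis half-way up (48 mm above its foot), z up
- jar_c_center (a point): Already in the dispenser behind the gate, not to be taken out: a third, identical spice jar, clear plastic with dark contents, a dark printed band and a round white cap with a dark top, 41 mm across, 96 mm tall, about 0.11 kg; this point is on its axis half-way up (48 mm above its foot), z up
- rose_jar: Bystander: small glass jar, cream lid, pink foot, 59 mm across, 64 mm tall; origin at its foot
- leaf_jar: Bystander: small glass jar, cream lid, green foot, 59 mm across, 64 mm tall; origin at its foot
- cocoa_jar: Bystander: small glass jar, red lid, 53 mm across, 56 mm tall; origin at its foot
- timer: Bystander: round kitchen timer, white with a teal knob, 72 mm across, 48 mm tall; origin at its foot
- stamp_light: Bystander: lighter wooden cake stamp, 36 mm square, 74 mm tall; origin at its foot
- stamp_dark: Bystander: darker wooden cake stamp, 36 mm square, 74 mm tall; origin at its foot
- scraper: Bystander: bench scraper lying flat, steel blade and wooden grip, 108 x 142 x 25 mm; origin at its foot
- wooden_mould: Bystander: carved wooden hand mould lying flat, 72 x 195 x 30 mm; origin at its foot
- cutter: Bystander: round steel pastry cutter, 64 mm across, 36 mm tall; origin at its foot

How it is judged:
By the outcome, as a careful person would: the job done as asked, in the order asked, and still so for the second after the job is handed in, with the robot touching nothing.
It also fails if it takes over 72 s, if anything falls off the work surface, if the arm or the gripper's body presses on something with over 40 N, if the wrist force passes 120 N, or if a joint passes its speed limit or range.

ROBOT

A 6-joint arm with a two-finger parallel gripper is mounted at the origin on a cart in front of the work surface, level with it; the furniture and walls round the work are solid. World frame = base frame: x ahead of the robot, y to its left, z up, the work surface at z = 0. Lengths are in m, angles in rad, forces in N, time in s.
With the tool pointing down it reaches from about 0.3 to 1 m from the base axis. Payload 5.1 kg.
Tool frame: the origin (TCP) lies at the very end of the fingers, on their centre line; the grasp point (between the pads) lies 19 mm behind it; z points along the fingers, y is the line along which they close (so a half turn about z gives the same grasp; the last joint's range is limited). The gripper opens to 95 mm and grips with 3 to 60 N. Pads are 20 mm wide; open, the fingers measure 119 mm over their backs; the gripper's body (75 mm by 180 mm) begins 59 mm behind the grasp point.
Start: joints at [1.03, 0.124, 1.65, -0, 1.367, -0.083], TCP at [0.287, 0.583, 0.215] pointing down, gripper open.
Joint ranges: [-2.61, 2.61], [-1.02, 2.33], [0.03, 2.71], [-1.35, 4.49], [0.32, 2.68], [-2.91, 2.91]. Speed limits (rad/s): [2.57, 2.57, 3.14, 3.14, 3.14, 3.14].

INTERFACE

Orientations are given as a 3x3 rotation matrix whose columns are the frame's x, y, z axes.
In Python, from plant import get_state, camera, get_calibration, job_done gives the robot as it stands. The module is installed in compiled form; this text tells all that it offers.
- The arm moves only by the tool arm_command, never from a script. Its argument "deltas" is a list that holds one entry, the list of rows, each a list of 5 numbers: the closure in counts, from 0 (fully open) to 255 (shut), then the shift along the tool's x, y, z in cm, then the turn about the tool's z in degrees. A call has 1 to 10 rows; each row is the pose to reach, as a shift and turn from the pose commanded when the call began, along the tool's axes at that moment; what a row does not reach only later rows make up. A row lasts 1/8 s, in which the tool goes at most 62.5 mm and 10.7 degrees, less where a joint would pass 70% of its speed; a pose out of reach is approached as far as the arm can. A call with a gripper value outside its range is refused whole. The fingers move at their own pace and stop on an object; "newtons" is the grip in N (left out, the last holds). Time passes only in rows, so rows that repeat a pose let the fingers close. It gives the time, the measured TCP pose, the force, the opening and the grip force at its end, in the units of the state.
- get_state(): the state, without advancing time (a new reading comes with each control period).
- camera(name): name is "scene" or "top"; returns the picture (400x640x3 uint8, blue, green, red); there is no depth.
- get_calibration(name): a dict with "K" (3x3 intrinsics, pixels), "k1" (the pictures are not rectified: a ray, as slopes to the right and down, at radius r is drawn at 1 + k1 r^2 times it, then the intrinsics apply), "origin" and "attitude" of the camera in the world. Camera axes: x right, y down, z forward; pixel columns grow to the right and rows downward; lengths in m; the calibration is good to about 2 mm. A picture is of the moment at which its call begins. get_calibration takes no time and is no camera call.
- job_done(): hands the job in; it is judged then, once.
The state is a dict: "t": time; "joint_positions": joint angles; "joint_vel": joint speeds; "joint_efforts": joint torques, N m; "tcp_pos": TCP position; "ee_rot": TCP orientation; "ft_force": force on the tool from outside, world axes, zero at the start; "moment": the same for the moment, N m; "gripper_width": finger opening in m; "grip_force": force on a finger pad.
Only numpy, scipy, OpenCV 4.12 (cv2) and the standard library are available. Lean on these libraries where they do the work, as an engineer would, in place of code of your own. Each camera call takes 0.05 s, during which the arm holds its last target. There are 200 camera calls.

## Working session

There is one attempt and no reset: what is moved stays moved. The work goes in short steps, Python scripts to look and compute and a tool call to move; the robot and the scene stay as the last step left them, time stands still between calls to the robot, and variables do not carry over. Pictures are saved under pics/ and viewed, at most 10 in all, crops included, and the job is handed in when it is done.

Besides the shell and the picture viewer there is one more tool, called after ">>>" as a command line: name --argument value ..., lists and objects as JSON in quotes. arm_command: Moves the arm, as the interface text tells. Its arguments: {"type":"object","properties":{"deltas":{"type":"array","items":{"type":"array","items":{"type":"array","items":{"type":"number"}}}},"newtons":{"type":"number"}},"required":["deltas"]}

```bash
mkdir -p pics; ls; python3 - <<'E'
from plant import *
import cv2,numpy as np
for n in("scene","top"):
    im=camera(n); cv2.imwrite(f"pics/{n}0.png",im); c=get_calibration(n); print(n,{k:np.round(v,4).tolist() for k,v in c.items() if not isinstance(v,str)})
s=get_state(); print({k:np.round(v,3).tolist() for k,v in s.items()})
E
```

```text
pics
scene {'K': [[445.6889, 0.0, 320.496], [0.0, 445.6889, 201.2497], [0.0, 0.0, 1.0]], 'k1': -0.0892, 'origin': [-0.4025, -0.9815, 0.6627], 'attitude': [[0.7326, -0.2508, 0.6328], [-0.6802, -0.3034, 0.6673], [0.0246, -0.9193, -0.3928]]}
top {'K': [[412.4513, 0.0, 323.5655], [0.0, 412.4513, 201.3107], [0.0, 0.0, 1.0]], 'k1': -0.0471, 'origin': [0.339, -0.0006, 1.1387], 'attitude': [[0.0267, -0.9818, 0.188], [-0.9996, -0.0272, 0.0004], [0.0047, -0.188, -0.9822]]}
{'t': 0.1, 'joint_positions': [1.03, 0.124, 1.652, 0.0, 1.368, -0.083], 'joint_vel': [0.0, -0.003, -0.002, 0.0, 0.002, 0.001], 'joint_efforts': [0.001, -41.888, -36.109, 0.078, 0.046, -0.0], 'tcp_pos': [0.287, 0.583, 0.214], 'ee_rot': [[-0.897, 0.442, -0.001], [0.442, 0.897, -0.002], [0.0, -0.002, -1.0]], 'ft_force': [-1.571, -0.416, -0.138], 'moment': [0.044, -0.011, -0.012], 'grip_force': 0.0, 'gripper_width': 0.095}
```

View pics/scene0.png

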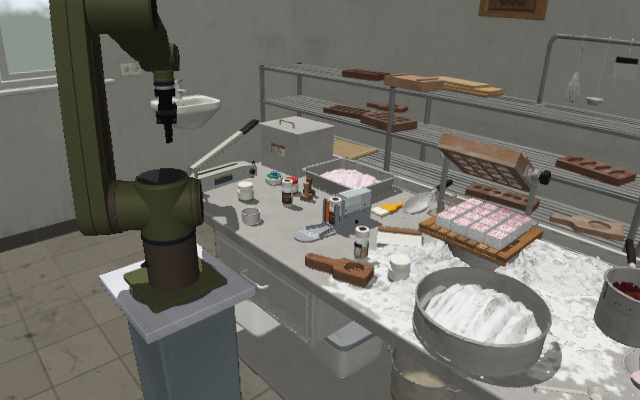

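View pics/top0.png

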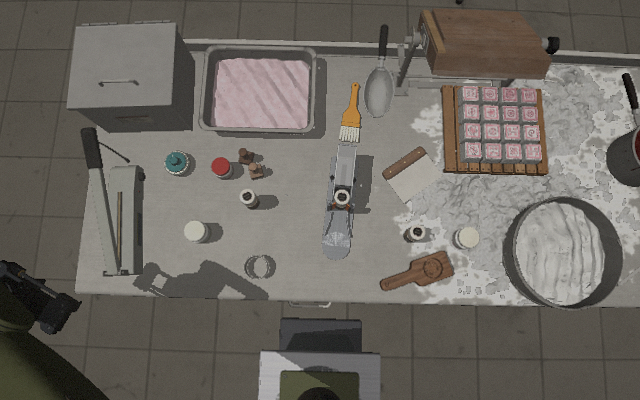

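The jars to load are at about (248,198) and (417,232) in the top view, and (288,190) and (361,240) in the scene view. The dispenser runs along top (338,255)→(345,145). I'll enlarge both.

```bash
python3 - <<'E'
import cv2
a=cv2.imread("pics/top0.png")[140:270,230:440]; a=cv2.resize(a,None,fx=3.8,fy=3.8,interpolation=cv2.INTER_CUBIC); cv2.imwrite("pics/topc.png",a)
a=cv2.imread("pics/scene0.png")[165:270,270:400]; a=cv2.resize(a,None,fx=5.5,fy=5.5,interpolation=cv2.INTER_CUBIC); cv2.imwrite("pics/scenec.png",a)
E
```

```text
(no output)
```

View pics/topc.png

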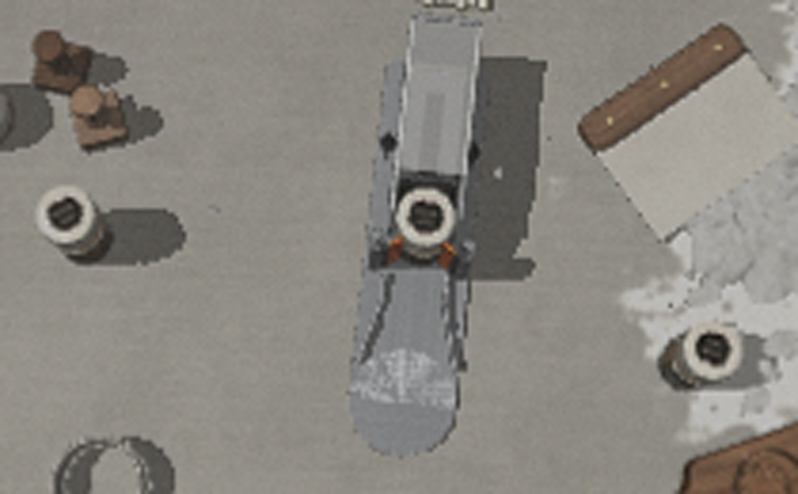

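View pics/scenec.png

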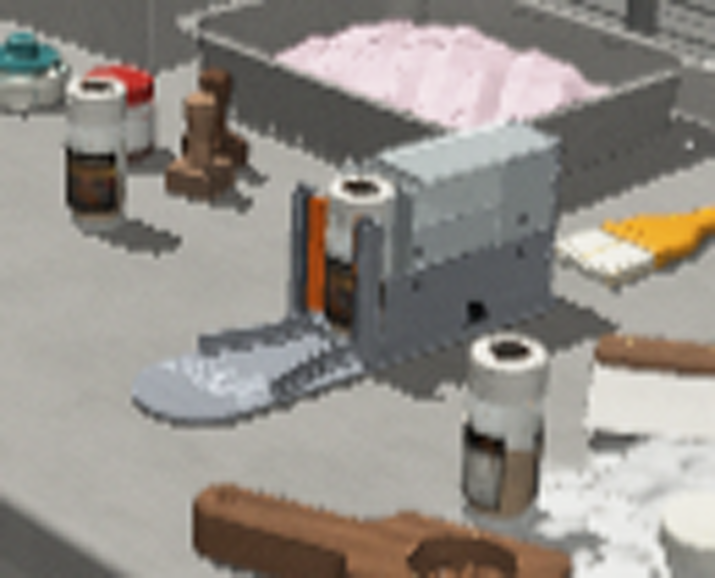

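The top crop shows the caps at full-image pixels (247.4,196.8), (417.4,232.6) and jar c at (342.1,196.8). The scene crop has them at (287.6,181), (362.7,228.6) and (335.6,199). Next I triangulate the caps and fit the tongue and channel axis.

```bash
cat > h.py <<'E'
import numpy as np,cv2
from plant import get_calibration
C={n:get_calibration(n) for n in("scene","top")}
def ray(n,p):
    c=C[n];K=np.array(c["K"]);q=np.array([(p[0]-K[0,2])/K[0,0],(p[1]-K[1,2])/K[1,1]]);s=q.copy()
    for _ in range(8): s=q/(1+c["k1"]*(s@s))
    d=np.array(c["attitude"])@[s[0],s[1],1]; return np.array(c["origin"]),d/np.linalg.norm(d)
def plane(n,p,z):
    o,d=ray(n,p); return o+d*(z-o[2])/d[2]
def tri(p,q):
    a,u=ray("top",p);b,v=ray("scene",q)
    A=np.stack([u,-v],1);t=np.linalg.lstsq(A,b-a,rcond=None)[0]
    return (a+u*t[0]+b+v*t[1])/2,np.linalg.norm(a+u*t[0]-b-v*t[1])
def dark(im,p,r=6):
    x,y=map(int,np.round(p)); g=im[y-r:y+r+1,x-r:x+r+1].max(2).astype(float)
    m=(g<90).astype(np.uint8); k,l,s,c=cv2.connectedComponentsWithStats(m)
    i=min(range(1,k),key=lambda i:np.hypot(*(c[i]-r))+(s[i,4]<5)*99); ww=(l==i); return c[i]+[x-r,y-r],s[i,4]
E
python3 - <<'E'
from h import *
np.set_printoptions(precision=4,suppress=True)
T=cv2.imread("pics/top0.png");S=cv2.imread("pics/scene0.png")
for nm,p,q in(("L",(247.4,196.8),(287.6,181)),("R",(417.4,232.6),(362.7,228.6)),("c",(342.1,196.8),(335.6,199))):
    P,n=dark(T,p);Q,m=dark(S,q,5); print(nm,P,n,Q,m,*tri(P,Q),"click",*tri(p,q),plane("top",P,.096+.006*(nm=="c")))
f=lambda x,y:(x/3.8+230-.37,y/3.8+140-.37)
print("tongue",[plane("top",f(*p),.006)[:2] for p in((403,455),(350,400),(458,400),(372,442),(436,442))])
print("roof",[plane("top",f(*p),.109)[:2] for p in((411,18),(482,24),(396,175),(463,178))])
print("posts",[plane("top",f(*p),.099)[:2] for p in((379,255),(462,258))])
pts=np.array([plane("top",f(*p),.006)[:2] for p in((403,455),(350,400),(458,400),(372,442),(436,442))])
A=np.c_[2*pts,np.ones(5)];s=np.linalg.lstsq(A,(pts**2).sum(1),rcond=None)[0];print(s[:2],np.sqrt(s[2]+s[:2]@s[:2]))
# tongue edges along rows, saturation print
hsv=cv2.cvtColor(T,cv2.COLOR_BGR2HSV); d=T[:,:,0].astype(int)-T[:,:,2]
for r in(222,230,238,246,250,254,258): print(r,d[r,315:362].tolist())
E
```

```text
L [246.6923 195.8077] 52 [286.5 180. ] 4 [0.5463 0.1989 0.098 ] 0.002286750398997022 click [0.5462 0.1961 0.0949] 0.0022997463767416766 [0.5476 0.1986 0.096 ]
R [417.1053 231.2807] 57 [362.2143 228.1429] 14 [ 0.4672 -0.2401  0.0976] 0.000324050852363819 click [ 0.465  -0.2419  0.0972] 0.00270360240699662 [ 0.4675 -0.2406  0.096 ]
c [341.6071 196.5893] 56 [335.  198.5] 8 [ 0.5503 -0.0457  0.1038] 0.0011960005803364796 click [ 0.5505 -0.0474  0.1025] 3.407607325168252e-05 [ 0.5511 -0.0462  0.102 ]
tongue [array([ 0.3957, -0.0375]), array([0.4341, 0.0016]), array([ 0.4362, -0.0764]), array([ 0.4044, -0.0151]), array([ 0.4056, -0.061 ])]
roof [array([ 0.6887, -0.0333]), array([ 0.6858, -0.0822]), array([ 0.5776, -0.0254]), array([ 0.5768, -0.0706])]
posts [array([ 0.5244, -0.0155]), array([ 0.5238, -0.0714])]
[ 0.4355 -0.0373] 0.03883765224486543
222 [-14, -12, -11, -10, -11, -11, -11, -10, -9, -2, 4, 4, 3, 2, 1, 0, 4, 3, 3, 3, 4, 5, 1, 3, 1, 1, 2, 1, 5, 0, 4, 1, 3, 0, 1, 3, 2, -3, -10, -10, -11, -13, -8, -9, -10, -11, -9]
230 [-10, -10, -9, -12, -12, -11, -10, -9, -2, 3, 2, 0, -2, 1, 3,
[... 350 characters left out ...]
, 1, 2, 3, 1, 2, 3, 2, 1, 2, 3, 3, 3, 2, 4, 2, 1, 3, 2, 5, 2, 4, -4, -11, -9, -13, -11, -11, -10, -11, -12, -11, -11, -10]
250 [-10, -10, -12, -12, -10, -9, -14, -8, 4, 3, 4, 1, 1, 2, 2, 5, 4, 2, 2, 1, 3, 1, 4, 1, 2, 2, 4, 1, 2, 0, 0, 4, 4, 2, -3, -10, -9, -9, -11, -7, -11, -11, -9, -11, -8, -10, -11]
254 [-8, -12, -11, -12, -10, -9, -11, -11, -11, -6, -1, 2, 0, 2, 3, 3, 2, 0, 1, 3, 1, 2, 2, 4, 2, 2, 0, 0, 3, 0, 2, 5, -4, -10, -10, -12, -13, -11, -12, -12, -11, -11, -10, -13, -11, -12, -9]
258 [-11, -10, -12, -10, -10, -10, -11, -9, -11, -12, -9, -11, -10, -8, -4, -1, 3, 1, 4, 5, 2, 1, 2, 2, 1, 2, 0, -3, -7, -13, -12, -9, -10, -12, -11, -8, -10, -9, -12, -11, -9, -10, -12, -12, -11, -9, -10]
```

```bash
cat > g.py <<'E'
import sys,numpy as np
from plant import get_state
# usage: g.py x y z [yaw_of_tool_y_deg]
s=get_state();R=np.array(s["ee_rot"]);p=np.array(s["tcp_pos"])
a=list(map(float,sys.argv[1:]));yaw=np.degrees(np.arctan2(R[1,1],R[0,1]))
print("t",round(s["t"],2),"p",p.round(4),"yaw",yaw.round(2),"F",np.round(s["ft_force"],1),"w",round(s["gripper_width"],4),"q6",round(s["joint_positions"][5],2))
if len(a)>=3: print("delta cm",(R.T@(np.array(a[:3])-p)*100).round(2))
if len(a)>3: print("turn",((yaw-a[3]+180)%360-180).round(2))
E
python3 g.py .547 .1985 .17 85.3
```

```text
t 0.1 p [0.287  0.5825 0.2135] yaw 63.77 F [-1.6 -0.4 -0.1] w 0.0951 q6 -0.08
delta cm [-40.3  -22.95   4.39]
turn -21.53
```

>>> arm_command --deltas '[[[60, -40.3, -22.9, 0, -21.5], [60, -40.3, -22.9, 0, -21.5], [60, -40.3, -22.9, 0, -21.5], [60, -40.3, -22.9, 0, -21.5], [60, -40.3, -22.9, 0, -21.5], [60, -40.3, -22.9, 0, -21.5], [60, -40.3, -22.9, 4, -21.5], [60, -40.3, -22.9, 4, -21.5], [60, -40.3, -22.9, 4, -21.5], [60, -40.3, -22.9, 4, -21.5]]]' --newtons 12

```text
t: 1.35
tcp_pos: [0.5473, 0.1999, 0.1747]
ee_rot: [[-0.997, 0.082, -0.0], [0.082, 0.997, 0.0], [0.0, 0.0, -1.0]]
ft_force: [0.8, 0.2, -0.2]
gripper_width: 0.0725
grip_force: 0.0
```

```bash
python3 g.py .547 .1985 .036 85.3; python3 - <<'E'
from plant import camera
import cv2
a=camera("scene")[110:220,235:345];b=camera("top")[140:250,190:300]
cv2.imwrite("pics/s1.png",cv2.resize(cv2.hconcat([a,b]),None,fx=3.6,fy=3.6,interpolation=cv2.INTER_CUBIC))
E
```

```text
t 1.35 p [0.5473 0.1999 0.1747] yaw 85.27 F [ 0.8  0.2 -0.2] w 0.0725 q6 -1.23
delta cm [ 1.000e-02 -1.500e-01  1.387e+01]
turn -0.03
```

View pics/s1.png

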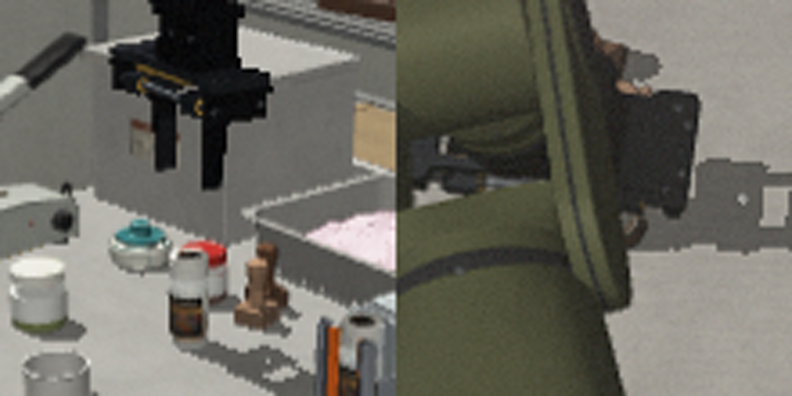

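The fingers straddle the left jar, which stands at crop (188,300) with the stamps clear of it. Descend and grip.

>>> arm_command --deltas '[[[60, 0, -0.1, 5, 0], [60, 0, -0.1, 10, 0], [60, 0, -0.1, 13.9, 0], [60, 0, -0.1, 13.9, 0], [180, 0, -0.1, 13.9, 0], [180, 0, -0.1, 13.9, 0], [180, 0, -0.1, 13.9, 0], [180, 0, -0.1, 13.9, 0], [180, 0, -0.1, 13.9, 0]]]'

```text
t: 2.58
tcp_pos: [0.5483, 0.1988, 0.0368]
ee_rot: [[-0.997, 0.083, 0.002], [0.083, 0.997, 0.001], [-0.002, 0.001, -1.0]]
ft_force: [0.0, 0.6, 4.6]
gripper_width: 0.0399
grip_force: 12.0
```

>>> arm_command --deltas '[[[180, 0, 0, -3, 0], [180, 0, 0, -8, 0], [180, 0, 0, -12, 0], [180, 0, 0, -12, 0]]]'

```text
t: 3.08
tcp_pos: [0.5499, 0.199, 0.1597]
ee_rot: [[-0.997, 0.083, 0.007], [0.083, 0.997, 0.002], [-0.007, 0.002, -1.0]]
ft_force: [-0.1, -0.5, -1.3]
gripper_width: 0.0398
grip_force: 12.0
```

```bash
python3 g.py .4785 -.0408 .125 85.3
```

```text
t 3.08 p [0.5499 0.199  0.1597] yaw 85.27 F [-0.1 -0.5 -1.3] w 0.0398 q6 -1.23
delta cm [  5.16 -24.5    3.38]
turn -0.03
```

>>> arm_command --deltas '[[[180, 2, -6, 0, 0], [180, 4, -12, 0, 0], [180, 5.2, -18, 0, 0], [180, 5.3, -24.5, 0, 0], [180, 5.3, -24.5, 0, 0], [180, 5.3, -24.5, 3.4, 0], [180, 5.3, -24.5, 6, 0], [180, 5.3, -24.5, 6, 0], [180, 5.3, -24.5, 6, 0]]]'

```text
t: 4.2
tcp_pos: [0.4747, -0.0407, 0.0958]
ee_rot: [[-0.997, 0.082, -0.0], [0.082, 0.997, 0.0], [0.0, 0.0, -1.0]]
ft_force: [0.2, 0.6, -1.8]
gripper_width: 0.0399
grip_force: 12.0
```

```bash
python3 g.py .4760 -.0403 .0440 85.3; python3 - <<'E'
from plant import camera
import cv2
a=camera("scene")[130:250,270:390];b=camera("top")[150:270,290:410]
cv2.imwrite("pics/s2.png",cv2.resize(cv2.hconcat([a,b]),None,fx=3.3,fy=3.3,interpolation=cv2.INTER_CUBIC))
E
```

```text
t 4.2 p [ 0.4747 -0.0407  0.0958] yaw 85.32 F [ 0.2  0.6 -1.8] w 0.0399 q6 -1.69
delta cm [-0.13  0.05  5.18]
turn 0.02
```

View pics/s2.png

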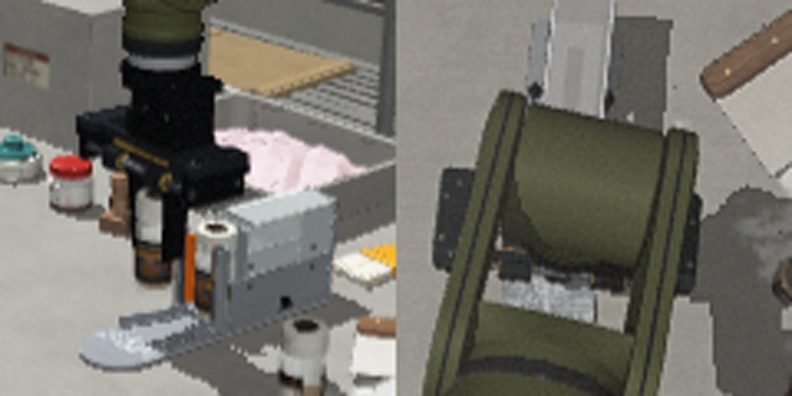

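The jar hangs upright just in front of the gate, over the tongue. Lower it, release, lift.

>>> arm_command --deltas '[[[180, -0.1, 0, 3, 0], [180, -0.1, 0, 4.6, 0], [180, -0.1, 0, 5.0, 0], [180, -0.1, 0, 5.2, 0], [180, -0.1, 0, 5.2, 0]]]'

```text
t: 4.92
tcp_pos: [0.4761, -0.0415, 0.0444]
ee_rot: [[-0.997, 0.083, 0.001], [0.083, 0.997, -0.0], [-0.001, -0.0, -1.0]]
ft_force: [-0.0, -0.9, -1.0]
gripper_width: 0.0401
grip_force: 12.0
```

>>> arm_command --deltas '[[[150, 0, 0, 0, 0], [90, 0, 0, 0, 0], [60, 0, 0, 0, 0], [60, 0, 0, 0, 0], [60, 0, 0, -4, 0], [60, 0, 0, -9, 0], [60, 0, 0, -9, 0]]]'

```text
t: 5.8
tcp_pos: [0.4788, -0.042, 0.1388]
ee_rot: [[-0.997, 0.082, 0.01], [0.082, 0.997, -0.002], [-0.01, -0.001, -1.0]]
ft_force: [0.9, 0.4, 0.2]
gripper_width: 0.0727
grip_force: 0.0
```

```bash
python3 g.py .425 -.0361 .14 -4.7
```

```text
t 5.8 p [ 0.4788 -0.042   0.1388] yaw 85.27 F [0.9 0.4 0.2] w 0.0727 q6 -1.69
delta cm [ 5.41  0.15 -0.17]
turn 89.97
```

>>> arm_command --deltas '[[[255, 5.4, 0.1, -0.2, 20], [255, 5.4, 0.1, -0.2, 90], [255, 5.4, 0.1, -0.2, 90], [255, 5.4, 0.1, -0.2, 90], [255, 5.4, 0.1, -0.2, 90], [255, 5.4, 0.1, -0.2, 90], [255, 5.4, 0.1, -0.2, 90], [255, 5.4, 0.1, -0.2, 90], [255, 5.4, 0.1, -0.2, 90], [255, 5.4, 0.1, -0.2, 90]]]'

```text
t: 7.05
tcp_pos: [0.4211, -0.0358, 0.1345]
ee_rot: [[0.082, 0.997, -0.002], [0.997, -0.082, 0.0], [0.0, -0.002, -1.0]]
ft_force: [0.3, -0.6, 0.6]
gripper_width: 0.0004
grip_force: 0.0
```

```bash
python3 g.py .425 -.0361 .042 -4.7; python3 - <<'E'
from plant import camera
import cv2
A=camera("scene");B=camera("top");cv2.imwrite("pics/s3s.png",A);cv2.imwrite("pics/s3t.png",B)
a=A[150:260,280:390];b=B[160:270,290:400]
cv2.imwrite("pics/s3.png",cv2.resize(cv2.hconcat([a,b]),None,fx=3.6,fy=3.6,interpolation=cv2.INTER_CUBIC))
E
```

```text
t 7.05 p [ 0.4211 -0.0358  0.1345] yaw -4.68 F [ 0.3 -0.6  0.6] w 0.0004 q6 -0.13
delta cm [-0.    0.41  9.25]
turn 0.02
```

View pics/s3.png

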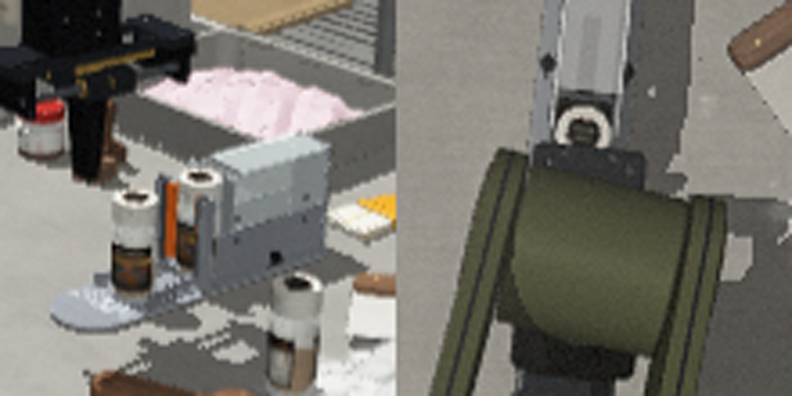

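The jar stands upright on the tongue, at scene crop (133,245), with the closed fingers behind it. Lower and push.

>>> arm_command --deltas '[[[255, 0, 0, 5, 0], [255, 0, 0, 9.2, 0], [255, 0, 0, 9.2, 0], [255, 0, 1.5, 9.2, 0], [255, 0, 2.5, 9.2, 0], [255, 0, 3.3, 9.2, 0], [255, 0, 4, 9.2, 0], [255, 0, 4.7, 9.2, 0], [255, 0, 5.4, 9.2, 0]]]'

```text
t: 8.28
tcp_pos: [0.4755, -0.0403, 0.0433]
ee_rot: [[0.082, 0.997, -0.001], [0.997, -0.082, 0.0], [0.0, -0.001, -1.0]]
ft_force: [-1.0, 0.5, 0.1]
gripper_width: 0.0003
grip_force: 0.4
```

```bash
python3 g.py .5245 -.0442 .042 -4.7
```

```text
t 8.28 p [ 0.4755 -0.0403  0.0433] yaw -4.73 F [-1.   0.5  0.1] w 0.0003 q6 -0.11
delta cm [0.02 4.92 0.13]
turn -0.03
```

>>> arm_command --deltas '[[[255, 0, 0.6, 0, 0], [255, 0, 1.2, 0, 0], [255, 0, 1.8, 0, 0], [255, 0, 2.3, 0, 0], [255, 0, 2.8, 0, 0]]]'

```text
t: 8.9
tcp_pos: [0.5005, -0.042, 0.0423]
ee_rot: [[0.082, 0.997, -0.008], [0.997, -0.082, 0.002], [0.001, -0.008, -1.0]]
ft_force: [-10.1, 2.1, 3.6]
gripper_width: 0.0005
grip_force: 5.2
```

>>> arm_command --deltas '[[[255, 0, 0.4, 0, 0], [255, 0, 0.8, 0, 0], [255, 0, 1.2, 0, 0], [255, 0, 1.5, 0, 0]]]'

```text
t: 9.4
tcp_pos: [0.5148, -0.0426, 0.0421]
ee_rot: [[0.083, 0.997, -0.01], [0.997, -0.082, 0.003], [0.002, -0.01, -1.0]]
ft_force: [-13.5, 6.9, 7.3]
gripper_width: 0.0005
grip_force: 7.7
```

```bash
python3 g.py .5245 -.0442 .042 -4.7
```

```text
t 9.4 p [ 0.5148 -0.0426  0.0421] yaw -4.73 F [-13.5   6.9   7.3] w 0.0005 q6 -0.11
delta cm [-0.08  0.98  0.  ]
turn -0.03
```

>>> arm_command --deltas '[[[255, -0.05, 0.3, 0, 0], [255, -0.1, 0.6, 0, 0], [255, -0.1, 0.85, 0, 0], [255, -0.1, 1.0, 0, 0], [255, -0.1, 1.0, 0, 0]]]'

```text
t: 10.02
tcp_pos: [0.524, -0.0432, 0.0411]
ee_rot: [[0.082, 0.997, -0.011], [0.997, -0.082, 0.005], [0.004, -0.011, -1.0]]
ft_force: [-10.7, 8.2, 1.7]
gripper_width: 0.0004
grip_force: 5.6
```

```bash
python3 g.py .5245 -.0442 .042 -4.7; python3 - <<'E'
from plant import camera
import cv2
A=camera("scene")
a=A[150:240,290:390]
cv2.imwrite("pics/s4.png",cv2.resize(a,None,fx=6,fy=6,interpolation=cv2.INTER_CUBIC))
E
```

```text
t 10.03 p [ 0.524  -0.0432  0.0411] yaw -4.72 F [-10.7   8.2   1.7] w 0.0004 q6 -0.11
delta cm [-0.09  0.06 -0.1 ]
turn -0.02
```

View pics/s4.png

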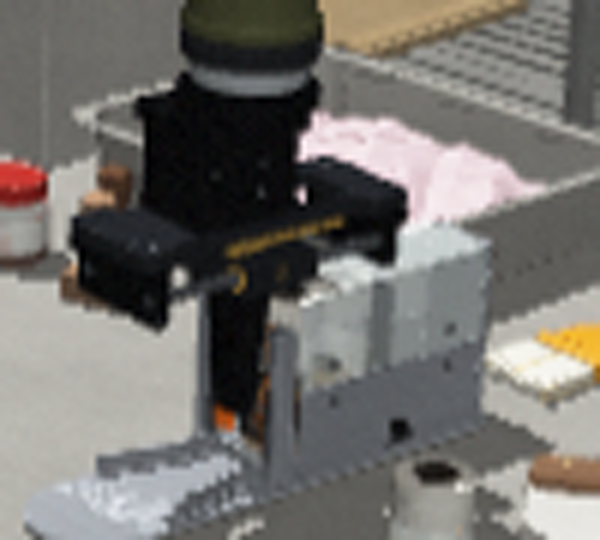

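>>> arm_command --deltas '[[[255, 0.3, 0.1, 0, 0], [255, 0.3, 0.2, 0, 0], [255, 0.3, 0.3, 0, 0], [255, 0.3, 0.3, 0, 0]]]'

```text
t: 10.58
tcp_pos: [0.5296, -0.0426, 0.0423]
ee_rot: [[0.082, 0.997, -0.005], [0.997, -0.082, 0.001], [0.0, -0.005, -1.0]]
ft_force: [-5.5, 1.0, 0.3]
gripper_width: 0.0005
grip_force: 2.7
```

Force has dropped to 5.5 N, which is the row spring alone. Retract straight back slowly, then rise.

>>> arm_command --deltas '[[[255, 0, -0.3, 0, 0], [255, 0, -0.6, 0, 0], [255, 0, -1, 0, 0], [255, 0, -1.5, 0, 0], [255, 0, -3, 0, 0], [255, 0, -5, 0, 0], [255, 0, -7, 0, 0], [255, 0, -12, 0, 0], [255, 0, -12, 0, 0]]]'

```text
t: 11.7
tcp_pos: [0.4083, -0.0324, 0.0423]
ee_rot: [[0.083, 0.997, -0.001], [0.997, -0.083, 0.0], [0.0, -0.001, -1.0]]
ft_force: [0.7, 0.8, -0.8]
gripper_width: 0.0005
grip_force: 0.0
```

>>> arm_command --deltas '[[[60, 0, 0, -6, 0], [60, -20, 0, -13, 0], [60, -20, 0, -13, 0], [60, -20, 0, -13, 0], [60, -20, 0, -13, 0]]]'

```text
t: 12.32
tcp_pos: [0.3964, -0.2362, 0.1765]
ee_rot: [[0.086, 0.996, 0.004], [0.996, -0.086, -0.004], [-0.003, 0.005, -1.0]]
ft_force: [0.3, 0.5, 0.3]
gripper_width: 0.0452
grip_force: 0.0
```

```bash
python3 g.py .467 -.2405 .17 -94.7; python3 - <<'E'
from plant import camera
import cv2
A=camera("scene");B=camera("top");cv2.imwrite("pics/s5s.png",A);cv2.imwrite("pics/s5t.png",B)
a=A[160:260,290:390];b=B[150:250,290:390]
cv2.imwrite("pics/s5.png",cv2.resize(cv2.hconcat([a,b]),None,fx=4,fy=4,interpolation=cv2.INTER_CUBIC))
E
```

```text
t 12.32 p [ 0.3964 -0.2362  0.1765] yaw -4.91 F [0.3 0.5 0.3] w 0.0452 q6 -0.57
delta cm [0.17 7.07 0.69]
turn 89.79
```

View pics/s5.png

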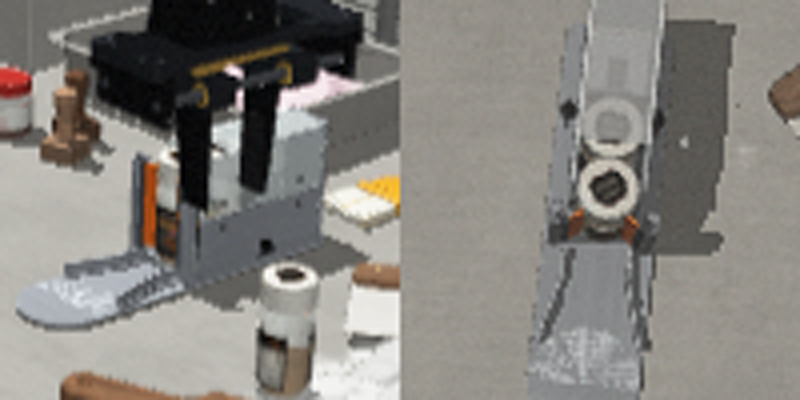

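Jar 1 is behind the shut gate with its cap at top pixel (342,197), just where jar c rested before, and the row stands two deep. Now jar 2.

>>> arm_command --deltas '[[[60, 0.1, 7.1, 0, 20], [60, 0.1, 7.1, 0, 90], [60, 0.1, 7.1, 0, 90], [60, 0.1, 7.1, 0, 90], [60, 0.1, 7.1, 0, 90], [60, 0.1, 7.1, 0, 90], [60, 0.1, 7.1, 0, 90], [60, 0.1, 7.1, 0, 90], [60, 0.1, 7.1, 0, 90], [60, 0.1, 7.1, 0, 90]]]'

```text
t: 13.68
tcp_pos: [0.4666, -0.2362, 0.1734]
ee_rot: [[0.997, -0.08, 0.0], [-0.08, -0.997, 0.0], [0.0, -0.0, -1.0]]
ft_force: [0.0, -0.0, -0.1]
gripper_width: 0.0725
grip_force: 0.0
```

```bash
python3 g.py .4672 -.2402 .036 -94.7
```

```text
t 13.68 p [ 0.4666 -0.2362  0.1734] yaw -94.61 F [ 0.  -0.  -0.1] w 0.0725 q6 1.08
delta cm [ 0.09  0.4  13.74]
turn 0.09
```

>>> arm_command --deltas '[[[60, 0.1, 0.4, 4, 0.1], [60, 0.1, 0.4, 10, 0.1], [60, 0.1, 0.4, 13.7, 0.1], [60, 0.1, 0.4, 13.7, 0.1], [180, 0.1, 0.4, 13.7, 0.1], [180, 0.1, 0.4, 13.7, 0.1], [180, 0.1, 0.4, 13.7, 0.1], [180, 0.1, 0.4, 13.7, 0.1], [180, 0.1, 0.4, 13.7, 0.1]]]'

```text
t: 14.8
tcp_pos: [0.4677, -0.2416, 0.0378]
ee_rot: [[0.996, -0.084, 0.002], [-0.084, -0.996, -0.0], [0.002, 0.0, -1.0]]
ft_force: [0.1, 1.3, 4.9]
gripper_width: 0.0401
grip_force: 12.0
```

>>> arm_command --deltas '[[[180, 0, 0, -3, 0], [180, 0, 0, -8, 0], [180, 0, 0, -12, 0], [180, 0, 0, -12, 0], [180, 0, 0, -12, 0]]]'

```text
t: 15.42
tcp_pos: [0.466, -0.2408, 0.1548]
ee_rot: [[0.996, -0.084, -0.002], [-0.084, -0.996, 0.001], [-0.002, -0.001, -1.0]]
ft_force: [-0.5, -0.7, -1.7]
gripper_width: 0.0407
grip_force: 12.0
```

```bash
python3 g.py .476 -.0403 .0950 -94.7
```

```text
t 15.43 p [ 0.466  -0.2408  0.1548] yaw -94.83 F [-0.5 -0.7 -1.7] w 0.0407 q6 1.08
delta cm [ -0.68 -20.06   6.01]
turn -0.13
```

>>> arm_command --deltas '[[[180, -0.7, -6, 0, 0.1], [180, -0.7, -12, 0, 0.1], [180, -0.7, -17, 0, 0.1], [180, -0.7, -20.1, 0, 0.1], [180, -0.7, -20.1, 3, 0.1], [180, -0.7, -20.1, 6, 0.1], [180, -0.7, -20.1, 6, 0.1], [180, -0.7, -20.1, 6, 0.1]]]'

```text
t: 16.42
tcp_pos: [0.4766, -0.0405, 0.0962]
ee_rot: [[0.996, -0.086, -0.001], [-0.086, -0.996, 0.0], [-0.001, -0.0, -1.0]]
ft_force: [0.7, -0.2, -0.9]
gripper_width: 0.04
grip_force: 12.0
```

```bash
python3 g.py .476 -.0403 .0445 -94.7
```

```text
t 16.43 p [ 0.4766 -0.0405  0.0962] yaw -94.94 F [ 0.7 -0.2 -0.9] w 0.04 q6 1.46
delta cm [-0.05 -0.01  5.17]
turn -0.24
```

>>> arm_command --deltas '[[[180, 0, 0, 3, 0], [180, 0, 0, 4.4, 0], [180, 0, 0, 4.9, 0], [180, 0, 0, 5.2, 0], [180, 0, 0, 5.2, 0]]]'

```text
t: 17.05
tcp_pos: [0.4774, -0.0406, 0.0453]
ee_rot: [[0.996, -0.086, 0.001], [-0.086, -0.996, -0.0], [0.001, 0.0, -1.0]]
ft_force: [-0.5, 0.3, -1.9]
gripper_width: 0.0401
grip_force: 12.0
```

>>> arm_command --deltas '[[[150, 0, 0, 0, 0], [90, 0, 0, 0, 0], [60, 0, 0, 0, 0], [60, 0, 0, 0, 0], [60, 0, 0, -4, 0], [60, 0, 0, -9, 0], [60, 0, 0, -9, 0]]]'

```text
t: 17.92
tcp_pos: [0.4803, -0.0411, 0.1399]
ee_rot: [[0.996, -0.086, 0.01], [-0.086, -0.996, -0.002], [0.01, 0.001, -1.0]]
ft_force: [0.4, -1.0, -1.0]
gripper_width: 0.0728
grip_force: 0.0
```

```bash
python3 g.py .423 -.035 .138 -4.7
```

```text
t 17.93 p [ 0.4803 -0.0411  0.1399] yaw -94.93 F [ 0.4 -1.  -1. ] w 0.0728 q6 1.46
delta cm [-5.76 -0.12  0.13]
turn -90.23
```

>>> arm_command --deltas '[[[255, -5.7, -0.1, 0, -20], [255, -5.7, -0.1, 0, -90], [255, -5.7, -0.1, 0, -90], [255, -5.7, -0.1, 0, -90], [255, -5.7, -0.1, 0, -90], [255, -5.7, -0.1, 0, -90], [255, -5.7, -0.1, 0, -90], [255, -5.7, -0.1, 0, -90], [255, -5.7, -0.1, 0, -90], [255, -5.7, -0.1, 0, -90]]]'

```text
t: 19.18
tcp_pos: [0.4196, -0.0344, 0.1335]
ee_rot: [[0.087, 0.996, -0.002], [0.996, -0.087, 0.0], [0.0, -0.002, -1.0]]
ft_force: [-0.4, 0.5, 1.0]
gripper_width: 0.0003
grip_force: 0.0
```

```bash
python3 g.py .421 -.0345 .0425 -4.7; python3 - <<'E'
from plant import camera
from h import *
A=camera("scene");cv2.imwrite("pics/s6.png",A); old=cv2.imread("pics/s3s.png")
# same spot as jar 1 stood: compare patches
x,y=280+133/3.6,150+195/3.6
for im in(old,A): print(dark(im,(x,y),7), dark(im,(335.6,199),5))
print(cv2.matchTemplate(A[195:240,295:340],old[200:236,304:330],cv2.TM_CCOEFF_NORMED).max())
E
```

```text
t 19.18 p [ 0.4196 -0.0344  0.1335] yaw -4.98 F [-0.4  0.5  1. ] w 0.0003 q6 -0.12
delta cm [0.   0.16 9.1 ]
turn -0.28
(array([317.75, 204.25]), np.int32(8)) (array([335. , 198.5]), np.int32(8))
(array([317.5 , 203.75]), np.int32(8)) (array([334.85714286, 198.57142857]), np.int32(7))
0.87050194
```

Jar 2 stands in the same place on the tongue. Lower and push.

>>> arm_command --deltas '[[[255, 0, 0, 5, -0.3], [255, 0, 0, 9.1, -0.3], [255, 0, 0, 9.1, -0.3], [255, 0, 1.5, 9.1, -0.3], [255, 0, 2.5, 9.1, -0.3], [255, 0, 3.3, 9.1, -0.3], [255, 0, 4, 9.1, -0.3], [255, 0.05, 4.7, 9.1, -0.3], [255, 0.05, 5.4, 9.1, -0.3]]]'

```text
t: 20.35
tcp_pos: [0.4738, -0.0386, 0.0432]
ee_rot: [[0.081, 0.997, -0.002], [0.997, -0.081, 0.0], [0.0, -0.002, -1.0]]
ft_force: [-1.3, -0.4, -0.7]
gripper_width: 0.0007
grip_force: 0.7
```

>>> arm_command --deltas '[[[255, 0, 0.6, 0, 0], [255, 0, 1.2, 0, 0], [255, 0, 1.8, 0, 0], [255, 0.05, 2.3, 0, 0], [255, 0.05, 2.8, 0, 0]]]'

```text
t: 20.98
tcp_pos: [0.4974, -0.039, 0.0418]
ee_rot: [[0.081, 0.997, -0.012], [0.997, -0.081, 0.003], [0.002, -0.012, -1.0]]
ft_force: [-15.6, 4.4, 6.8]
gripper_width: 0.0006
grip_force: 8.0
```

>>> arm_command --deltas '[[[255, 0.05, 0.4, 0, 0], [255, 0.1, 0.8, 0, 0], [255, 0.1, 1.2, 0, 0], [255, 0.1, 1.5, 0, 0]]]'

```text
t: 21.48
tcp_pos: [0.5119, -0.0389, 0.0412]
ee_rot: [[0.081, 0.997, -0.013], [0.997, -0.081, 0.004], [0.003, -0.014, -1.0]]
ft_force: [-17.5, 7.3, 6.8]
gripper_width: 0.0008
grip_force: 9.3
```

```bash
python3 g.py .5296 -.0424 .0425 -4.7
```

```text
t 21.48 p [ 0.5119 -0.0389  0.0412] yaw -4.64 F [-17.5   7.3   6.8] w 0.0008 q6 -0.1
delta cm [-0.21  1.79 -0.16]
turn 0.06
```

>>> arm_command --deltas '[[[255, -0.1, 0.3, 0, 0], [255, -0.2, 0.6, 0, 0], [255, -0.2, 0.8, 0, 0]]]'

```text
t: 21.85
tcp_pos: [0.5201, -0.0408, 0.0412]
ee_rot: [[0.081, 0.997, -0.012], [0.997, -0.08, 0.005], [0.004, -0.012, -1.0]]
ft_force: [-12.2, 7.1, 2.0]
gripper_width: 0.0005
grip_force: 6.6
```

>>> arm_command --deltas '[[[255, 0, 0.15, 0, 0], [255, 0, 0.25, 0, 0]]]'

```text
t: 22.1
tcp_pos: [0.5219, -0.0411, 0.0411]
ee_rot: [[0.08, 0.997, -0.014], [0.997, -0.08, 0.005], [0.004, -0.014, -1.0]]
ft_force: [-17.6, 7.2, 6.1]
gripper_width: 0.0003
grip_force: 9.3
```

>>> arm_command --deltas '[[[255, 0, 0.1, 0, 0], [255, 0, 0.15, 0, 0]]]'

```text
t: 22.35
tcp_pos: [0.522, -0.0411, 0.0411]
ee_rot: [[0.08, 0.997, -0.017], [0.997, -0.08, 0.005], [0.004, -0.018, -1.0]]
ft_force: [-22.5, 8.7, 10.3]
gripper_width: 0.0004
grip_force: 12.2
```

>>> arm_command --deltas '[[[255, 0.2, 0, 0, 0], [255, 0.4, 0, 0, 0], [255, 0.4, 0, 0, 0]]]'

```text
t: 22.72
tcp_pos: [0.5223, -0.0388, 0.041]
ee_rot: [[0.08, 0.997, -0.017], [0.997, -0.08, 0.002], [0.0, -0.017, -1.0]]
ft_force: [-21.4, 1.8, 8.7]
gripper_width: 0.0003
grip_force: 11.1
```

```bash
python3 - <<'E'
from plant import camera
from h import *
A=camera("scene");B=camera("top")
cv2.imwrite("pics/s7s.png",A)
for nm,I in(("push1 s4?",None),):pass
# orange pixels of the leaves in both views, now / gate shut with jar behind (s5)
for f,im in(("shut",cv2.imread("pics/s5s.png")),("now",A)):
    h=cv2.cvtColor(im,cv2.COLOR_BGR2HSV)[185:240,315:350]; m=(h[...,0]<15)&(h[...,1]>170)&(h[...,2]>110); ys,xs=np.nonzero(m); print(f,m.sum(),xs.min()+315,xs.max()+315,ys.min()+185,ys.max()+185)
E
```

```text
shut 60 326 328 201 220
now 5 326 328 219 220
```

>>> arm_command --deltas '[[[255, 0, 0.1, 0, 0], [255, 0, 0.2, 0, 0], [255, 0, 0.2, 0, 0]]]'

```text
t: 23.2
tcp_pos: [0.5224, -0.0388, 0.041]
ee_rot: [[0.08, 0.997, -0.022], [0.997, -0.08, 0.002], [0.0, -0.022, -1.0]]
ft_force: [-29.9, 2.0, 13.9]
gripper_width: 0.0005
grip_force: 15.5
```

The row is hard against its end: no travel at 30 N. Ease off slowly and back out.

>>> arm_command --deltas '[[[255, 0, -0.3, 0, 0], [255, 0, -0.6, 0, 0], [255, 0, -0.8, 0, 0], [255, 0, -1.0, 0, 0], [255, 0, -1.2, 0, 0]]]'

```text
t: 23.82
tcp_pos: [0.5198, -0.0389, 0.044]
ee_rot: [[0.081, 0.997, 0.001], [0.997, -0.081, -0.0], [-0.0, 0.001, -1.0]]
ft_force: [0.4, 0.8, -1.2]
gripper_width: 0.0004
grip_force: 0.5
```

>>> arm_command --deltas '[[[255, 0, -0.5, 0, 0], [255, 0, -1, 0, 0], [255, 0, -2, 0, 0], [255, 0, -4, 0, 0], [255, 0, -7, 0, 0], [255, 0, -11, 0, 0], [255, 0, -11, 0, 0]]]'

```text
t: 24.7
tcp_pos: [0.4068, -0.0295, 0.0427]
ee_rot: [[0.081, 0.997, -0.001], [0.997, -0.081, 0.0], [0.0, -0.001, -1.0]]
ft_force: [1.4, 0.1, -0.2]
gripper_width: 0.0004
grip_force: 0.0
```

>>> arm_command --deltas '[[[255, 0, 0, -6, 0], [255, -20, 0, -13, 0], [255, -20, 0, -13, 0], [255, -20, 0, -13, 0], [255, -20, 0, -13, 0], [255, -20, 0, -13, 0], [255, -20, 0, -13, 0], [255, -20, 0, -13, 0]]]'

```text
t: 25.7
tcp_pos: [0.3934, -0.2281, 0.1729]
ee_rot: [[0.079, 0.997, -0.001], [0.997, -0.079, 0.001], [0.001, -0.001, -1.0]]
ft_force: [0.9, 0.0, 0.6]
gripper_width: 0.0004
grip_force: 0.0
```

```bash
python3 g.py; python3 - <<'E'
from plant import camera
import cv2
A=camera("scene");B=camera("top");cv2.imwrite("pics/s8s.png",A);cv2.imwrite("pics/s8t.png",B)
a=cv2.resize(A[160:260,280:380],None,fx=3.9,fy=3.9,interpolation=cv2.INTER_CUBIC);b=cv2.resize(B[150:250,290:390],None,fx=3.9,fy=3.9,interpolation=cv2.INTER_CUBIC)
cv2.imwrite("pics/s8.png",cv2.hconcat([a,b]))
E
```

```text
t 25.7 p [ 0.3934 -0.2281  0.1729] yaw -4.54 F [0.9 0.  0.6] w 0.0004 q6 -0.56
```

View pics/s8.png

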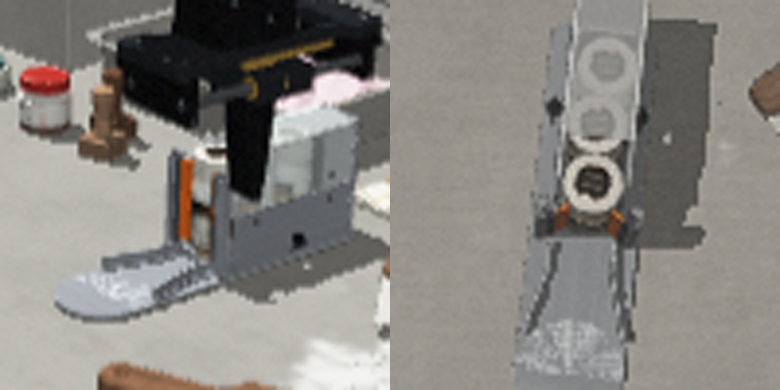

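Three jars stand in the row behind two shut leaves. The last cap is at top pixel (342,197), the same rest position as before. The tongue is empty and the arm is clear.

```bash
python3 -c "
from plant import job_done; print(job_done())"
```

```text
the job is handed in; nothing more can be done
None
```

Both jars are loaded: the last pictures show three upright jars in the channel and the gate shut. The row stopped against its end at about 30 N, and I handed the job in at about 26 s. I didn't re-measure the bystanders; the moves stayed clear of them.

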